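# Run the camera carriage home on the collimator bench and latch it

### The arm

A 7-joint arm with a two-finger parallel gripper is mounted at the origin on the work surface. World frame = base frame: x ahead of the robot, y to its left, z up, the work surface at z = 0. Lengths are in m, angles in degrees, forces in N, time in s.
With the tool pointing down it reaches from about 0.4 to 0.925 m from the base axis. Payload 4.1 kg.
Tool frame: the origin (TCP) lies midway between the tips of the shut fingers; the grasp point (between the pads) lies 19 mm behind it (bot.grip_depth is the distance from the TCP to the grasp point, in m); z points along the fingers, y is the line along which they close (so a half turn about z gives the same grasp; the last joint's range is limited). The gripper opens to 85 mm and grips with 20 to 120 N. Pads are 22 mm wide; open, the fingers measure 114 mm over their backs; the gripper's body (76 mm by 85 mm) begins 54 mm behind the grasp point. The pads swing forward as they close: fully open they stand 13 mm farther back than shut.
Start: joints at [59.416, 22.827, 2.584, 88.041, -1.071, 69.15, -2.905], TCP at [0.274, -0.59, 0.199] pointing down, gripper open.
Joint ranges: [-161.44, 161.44], [-28.35, 127.94], [-78.24, 83.42], [0, 140.83], [-78.03, 258.03], [13.02, 114.36], [-168.23, 168.23]. Speed limits (degrees/s): [147.25, 147.25, 180, 180, 180, 180, 180].

### API

Orientations are given as [roll, pitch, yaw] about the fixed x, y, z axes, in that order (R = Rz(yaw) Ry(pitch) Rx(roll)).
In Python, from rig import bot, optics gives the robot as it stands.
- The arm moves only by the tool apply_moves, never from a script. Its argument "motion" is a list of rows, each a list of 2 entries, a list of its own where there are three numbers: the shift along the world's x, y, z in mm, then the turn, a rotation vector about the world's x, y, z in degrees. In form: [[[dx, dy, dz], [ax, ay, az]], ...]. A call has exactly 10 rows; each row is the pose to reach, as a shift and turn from the pose commanded when the call began; what a row does not reach only later rows make up. A row lasts 1/8 s, in which the tool goes at most 62.5 mm and 10.7 degrees, less where a joint would pass 70% of its speed; a pose out of reach is approached as far as the arm can. A call with a gripper value outside its range is refused whole. "hand" is the closure in counts, from 0 (fully open) to 255 (shut), set as the call begins (left out, the last holds). The fingers move at their own pace and stop on an object; "squeeze" is the grip in N (left out, the last holds). Time passes only in rows, so rows that repeat a pose let the fingers close, or fill a call up. It gives the time, the measured TCP pose, the force, the opening and the grip force at its end, in the units of the state.
- bot.get_obs(): the state, without advancing time (a new reading comes with each control period).
- optics.capture(name): name is "scene" or "side" or "wrist"; returns a dict with "frame" (400x640x3 uint8, blue, green, red), "intrinsics" (3x3 intrinsics, pixels), "origin" and "orientation" of the camera in the world. Camera axes: x right, y down, z forward; pixel columns grow to the right and rows downward; lengths in m; the calibration is good to about 2 mm. A picture is of the moment at which its call begins. There is no depth.
- bot.close_job(): hands the job in; it is judged then, once.
The state is a dict: "time": time; "joint_positions": joint angles; "qd": joint speeds; "tau": joint torques, N m; "eef_pos": TCP position; "ee_rot": TCP orientation; "wrist_force": force on the tool from outside, world axes, zero at the start; "ft_torque": the same for the moment, N m; "width": opening from 0.0 (shut) to 1.0 (fully open); "gripper_force": force on a finger pad.
Only numpy, scipy, OpenCV 4.12 (cv2) and the standard library are available. Lean on these libraries where they do the work, as an engineer would, in place of code of your own. Each camera call takes 0.05 s, during which the arm holds its last target. There are 200 camera calls.

### The job

The camera on the collimator test bench has to be brought up for a focus check: push its carriage along the guide rails until it is fully home against the two stop blocks, then swing the latch arm all the way across behind it. The carriage jams in its rails if pushed off-centre, so push gently on the middle of its back plate, straight along the rails, and do not force it or lift it. Leave the camera itself and the loose things on the table untouched.

Things in the scene. Friction and masses are not known exactly. Their poses are not given: they have to be found in the camera images.
- bench: Collimator test bench, fixed: dark steel bed 460 (x) x 190 (y) x 18 thick, origin on the table under its centre; x runs along the rails towards the collimator, the way the carriage must go. Steel guide rails 14 wide, tops 34 above the table, inner faces at y = +-76.5, from x = -230 to +110. Grey collimator box 95 x 150 x 125 tall from x = +135; its tube reaches back to x = +115.
- stop (a point): Midway between the faces of two stop blocks (22 wide, 20 tall on the bed, at bench y = +-45, faces at bench x = +100), 23 above the table, axes as the bench's. The middle of the carriage's front edge reaches it when home; the carriage's back face is then at bench x = -25.
- carriage: Loose aluminium carriage on the bed between the rails, about 0.85 kg with its camera: deck 125 (x) x 138 (y) x 10, origin under the deck's centre, 18 above the table, x towards the collimator. Brass guide shoes 60 long at mid-sides, 1.5 play each side (skews up to 4 degrees). A few newtons within 10 of its centre line slide it; 20 to 35 or more off it wedges; backing off frees it.
- back_plate (a point): Middle of the rear face of the carriage's upright back plate, 44 above the table: push here, towards the carriage's +x. The plate is 130 wide, 10 thick, 28 to 70 above the table, plain and flat; the bed behind it is free, and there is 53 of free space between it and the camera. It starts 95 to 155 short of its home place.
- carriage_front (a point): Middle of the carriage's front edge, 5 above the bed.
- camera: Camera fixed on the carriage, not to be touched: black body with an aluminium top plate, 34 x 128, top 104 above the table (knobs to 112), lens towards the collimator. Same origin and axes as the carriage: the body's back is at carriage x = +1, its front at +35, the lens reaches +58.
- latch (a joint): Swing latch beside the rail on the bench's -y side: level steel arm 14 wide, 38 to 50 above the table. 0: outside the rail, pointing to bench -x; negative (to -0.4): swung outwards; 1.57: across the bed, pointing to bench +y, 5 behind the back plate of a home carriage; end stop 1.58. Starts at -0.3 to 0 rad. Needs 1 N at the peg, stays where left. A carriage that is not home blocks it.
- latch_pivot (a point): Top of the latch's pivot axis, 44 above the table, at bench x = -37, y = -106.
- latch_peg (a point): Top of the black upright finger peg at the latch arm's free end, 106 from the pivot axis: 14 diameter, from 48 to 82 above the table. In bench coordinates it is at pivot + 106 * (-cos q, +sin q), q the joint value. Push it sideways to swing the arm.
- loose_lens: Bystander: black lens standing on the table, 66 diameter, 62 tall, origin under its centre.
- jar: Bystander: amber jar with a steel cap, 60 diameter, 75 tall, origin under its centre.
- screwdriver: Bystander: screwdriver with a wooden handle, 170 long, lying along its x, origin under its middle.
Not all that is in view belongs to the job. Leave any turquoise look-alike of the carriage alone.

How it is judged (in metres and radians):
On the way, in this order (a step that is already met when the one before it is completed fails the run):
1. the carriage is pushed up to the stop blocks (within 5 mm) (x of carriage_front in the frame of stop above -0.005 m), for 0.2 s.
2. the latch arm is swung across behind the carriage (x of carriage_front in the frame of stop above -0.003 m and angle between the x axis of carriage and the x axis of bench, either way round below 0.04 rad and value of joint latch above 1.48 rad), for 0.2 s.
At the end, for the whole second after the job is handed in: The carriage lies flat on the bed with its front edge within 3 mm of the stop blocks, square to the rails within 0.04 rad and at rest, and the latch arm is swung across behind it (joint above 1.48 rad) (all of step 2 and linear speed of carriage below 0.01 m/s and z of carriage in the frame of bench below 0.023 m); the robot touches nothing.
It fails at once if the camera is touched (contact force between any of the fingers, the arm and camera above 1 N).
It fails at once if the carriage is forced (pushed with more than 60 N) (contact force between any of the fingers, the arm and carriage above 60 N).
It fails at once if the carriage is lifted or tipped off the bed (by more than 10 mm or 0.15 rad) (z of carriage in the frame of bench above 0.028 m or angle between carriage's own z axis and vertical above 0.15 rad).
It fails at once if a loose thing is disturbed (moved by more than 20 mm) (distance of any of loose_lens, jar, screwdriver from where it was at the start of the episode above 0.02 m).
It also fails if it takes over 61 s, if anything falls off the work surface, if the arm or the gripper's body presses on something with over 40 N, if the wrist force passes 120 N, or if a joint passes its speed limit or range.

## Working session

There is one attempt and no reset: what is moved stays moved. The work goes in short steps, Python scripts to look and compute and a tool call to move; the robot and the scene stay as the last step left them, time stands still between calls to the robot, and variables do not carry over. Pictures are saved under pics/ and viewed, at most 10 in all, crops included, and the job is handed in when it is done.

Besides the shell and the picture viewer there is one more tool, called after "Call:" as name([rows], argument=value, ...), one row to a line, values as JSON. apply_moves: Moves the arm, as the interface text tells. Its arguments: {"type":"object","properties":{"motion":{"type":"array","items":{"type":"array"}},"hand":{"type":"number"},"squeeze":{"type":"number"}},"required":["motion"]}

```bash
mkdir -p pics; cat > h.py <<'E'
import numpy as np, cv2, json
def cap(n,f):
    from rig import optics
    c=optics.capture(n); cv2.imwrite(f'pics/{f}.png',c['frame'])
    np.savez(f'pics/{f}.npz',K=c['intrinsics'],o=c['origin'],R=np.array(c['orientation'],dtype=float))
    return c
def Rm(R):
    if R.shape==(3,3): return R
    from scipy.spatial.transform import Rotation as Q
    return Q.from_euler('xyz',R,degrees=True).as_matrix()
def ray(f,u,v,z):
    d=np.load(f'pics/{f}.npz'); r=Rm(d['R'])@np.linalg.solve(d['K'],[u,v,1.]); return d['o']+r*(z-d['o'][2])/r[2]
def proj(f,p):
    d=np.load(f'pics/{f}.npz'); q=d['K']@(Rm(d['R']).T@(np.asarray(p)-d['o'])); return q[:2]/q[2]
E
python3 - <<'E'
from h import *
for n in ['scene','side','wrist']:
    c=cap(n,n+'0'); print(n,c['origin'],c['orientation'],c['intrinsics'])
from rig import bot
print(bot.get_obs())
E
```

```text
scene [ 1.18583245 -0.62881534  1.06504884] [-139.83373312    0.99313224   39.38869173] [[385.03777202   0.         317.14383839]
 [  0.         385.03777202 197.72140728]
 [  0.           0.           1.        ]]
side [0.51676902 1.20926024 1.35810339] [-137.47263722   -1.02415948 -172.56264335] [[508.51125249   0.         316.56944455]
 [  0.         508.51125249 194.60353181]
 [  0.           0.           1.        ]]
wrist [ 0.34270944 -0.55749824  0.37385386] [162.92674637   0.20045073 -65.09826023] [[355.85816394   0.         322.71243114]
 [  0.         355.85816394 200.33547767]
 [  0.           0.           1.        ]]
{'time': 0.15, 'joint_positions': array([59.41407931, 22.86287972,  2.58070846, 88.09595078, -1.07199328,
       69.14949755, -2.90400735]), 'qd': array([-0.04373223, -0.01509192,  0.03627972, -0.27103261, -0.02563803,
       -0.10076905, -0.02890076]), 'tau': array([ 2.37640859e-03, -4.75562882e+01,  1.36699855e+00, -2.54512864e+01,
        1.17914125e-02,  6.47251873e-03,  8.47699681e-06]), 'eef_pos': array([ 0.27362312, -0.58903468,  0.19790709]), 'ee_rot': array([-1.79916001e+02,  5.42795578e-03,  2.49206469e+01]), 'wrist_force': array([-0.53470596, -0.71702547, -0.44409324]), 'ft_torque': array([-0.05546985, -0.00730966,  0.00490235]), 'gripper_force': 0.0, 'width': 1.0042298572191393}
```

View pics/scene0.png

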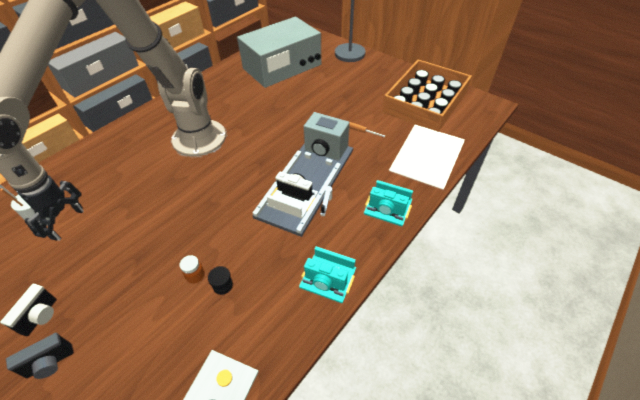

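View pics/side0.png

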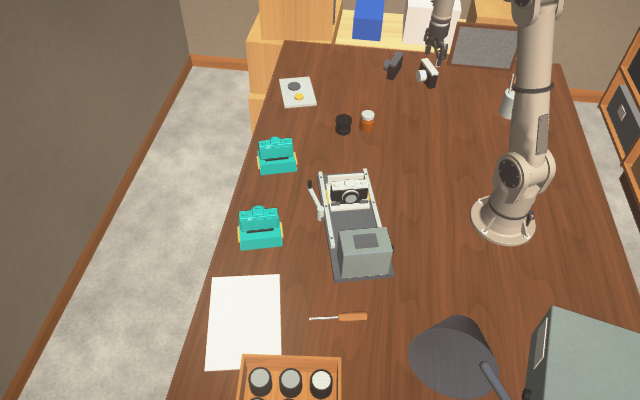

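Scene: the carriage on the bench is at about (293,192), the collimator at (327,137) and the latch peg at about (328,193). The jar (191,268) and lens (220,280) are behind the bench, and the screwdriver is at (365,129). Things that could be taken for the carriage: the turquoise look-alikes at (388,202) and (328,275), and the loose cameras at (28,310) and (40,355). I choose the one on the bench at (293,192) and check it in a crop.

```bash
python3 - <<'E'
import cv2
a=cv2.imread('pics/scene0.png')[105:235,245:365]
b=cv2.imread('pics/side0.png')[160:290,295:405]
cv2.imwrite('pics/c1.png',cv2.resize(a,None,fx=4.6,fy=4.6,interpolation=cv2.INTER_CUBIC))
cv2.imwrite('pics/c2.png',cv2.resize(b,None,fx=4.6,fy=4.6,interpolation=cv2.INTER_CUBIC))
E
```

```text
(no output)
```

View pics/c1.png

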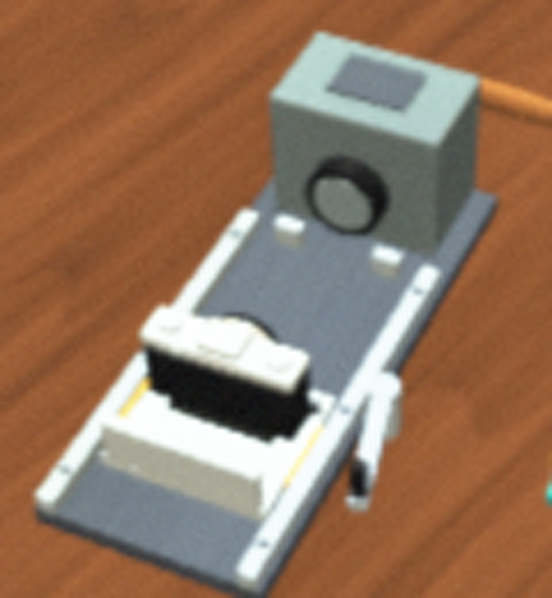

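View pics/c2.png

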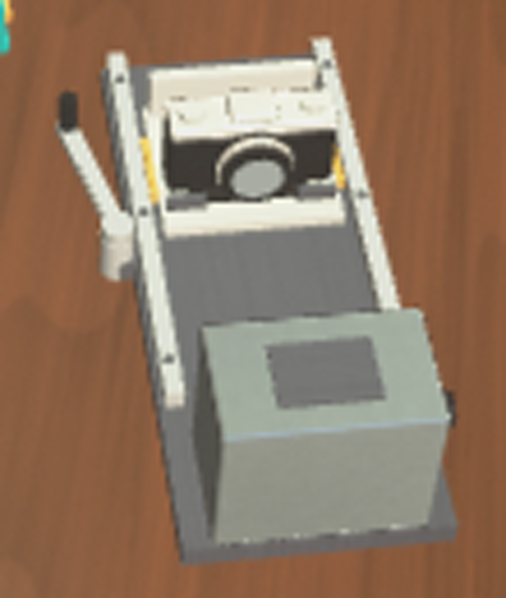

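The crop confirms the choice: aluminium carriage with a black camera, collimator ahead of it, back plate rear top edge at crop (103,428)-(265,490), peg at (362,463). Next I fit the poses.

```bash
cat > fit.py <<'E'
from h import *
from scipy.optimize import least_squares
S=lambda u,v:(245+u/4.6-.4,105+v/4.6-.4)
D=lambda u,v:(295+u/4.6-.4,160+v/4.6-.4)
B=[('scene0',S(38,515),(-230,95,18)),('scene0',S(262,592),(-230,-95,18)),('scene0',S(497,200),(230,-95,18)),
('scene0',S(38,495),(-230,90.5,34)),('scene0',S(237,570),(-230,-76.5,34)),('scene0',S(260,583),(-230,-90.5,34)),
('scene0',S(417,264),(110,-76.5,34)),('scene0',S(439,272),(110,-90.5,34)),('scene0',S(240,210),(110,90.5,34)),('scene0',S(258,215),(110,76.5,34)),
('side0',D(183,562),(230,-95,0)),('side0',D(455,537),(230,95,0)),('side0',D(163,403),(110,-90.5,34)),('side0',D(184,403),(110,-76.5,34)),
('side0',D(107,55),(-230,-90.5,34)),('side0',D(124,53),(-230,-76.5,34)),('side0',D(314,40),(-230,76.5,34)),('side0',D(331,38),(-230,90.5,34))]
def T(p,q):
    c,s=np.cos(p[2]),np.sin(p[2]); q=np.array(q)/1000
    return np.array([p[0]+c*q[0]-s*q[1],p[1]+s*q[0]+c*q[1],q[2]])
def fit(P,x0):
    f=lambda p:np.concatenate([proj(n,T(p,q))-m for n,m,q in P])
    r=least_squares(f,x0,loss='soft_l1',x_scale=[.1,.1,.3]); return r.x,f(r.x).reshape(-1,2)
g=ray('scene0',302,183,.018)
best=min((fit(B,[g[0],g[1],a]) for a in np.arange(-3,3,1.)),key=lambda t:np.abs(t[1]).sum())
b=best[0]
if __name__=='__main__':
    print('bench',b[:2],np.degrees(b[2])); print(best[1].round(1).tolist())
    C=[('scene0',S(103,428),(-62.5,65,70)),('scene0',S(265,490),(-62.5,-65,70)),('scene0',S(262,515),(-62.5,-65,28)),('scene0',S(103,462),(-62.5,65,28)),
    ('side0',D(168,237),(62.5,-69,18)),('side0',D(344,220),(62.5,69,18))]
    c,e=fit(C,b); print('carr',c,np.degrees(c[2]-b[2]),e.round(1).tolist())
    d=c[:2]-b[:2];R=np.array([[np.cos(b[2]),np.sin(b[2])],[-np.sin(b[2]),np.cos(b[2])]]);print('carr in bench',R@d*1000)
    for n,m in [('scene0',S(362,463)),('side0',D(67,95))]:
        w=ray(n,*m,.082); l=R@(w[:2]-b[:2])*1000; print('peg',w,l,'r',np.hypot(l[0]+37,l[1]+106),'q',np.arctan2(l[1]+106,-(l[0]+37)))
    for n in ((-87.5,0,44),(-62.5,0,44)): pass
    print('backplate',T(c,(-62.5,0,44)),'home',T(b,(-25,0,44)),'pivot',T(b,(-37,-106,44)))
    for k,p in dict(jar=(191,262),lens=(220,274)).items(): w=ray('scene0',*p,.07); print(k,w,R@(w[:2]-b[:2])*1000)
E
python3 fit.py
```

```text
bench [0.51797304 0.08863045] 104.68353283179707
[[-1.1, -1.5], [-0.3, 0.3], [-0.5, -1.2], [-0.7, 0.4], [-0.2, 0.4], [-1.4, -1.0], [1.0, 0.1], [-0.4, -0.6], [0.1, -0.2], [-0.6, -0.3], [-0.4, 1.3], [-0.2, 0.9], [0.2, -1.5], [-0.1, -1.9], [-0.9, 0.4], [-0.8, 0.5], [-1.4, 0.2], [-1.3, 0.3]]
carr [ 0.54720242 -0.01983183  1.87488114] 2.739243413746226 [[-1.0, 0.1], [-1.1, -2.5], [0.2, -0.2], [0.4, 0.5], [-0.8, 0.7], [-0.4, -0.4]]
carr in bench [-112.32902941   -0.78176253]
peg [ 0.68240581 -0.01068047  0.082     ] [-137.74789643 -133.88918533] r 104.53681310386747 q -0.2700588690840393
peg [ 0.6800978  -0.01820356  0.082     ] [-144.44024944 -129.74960061] r 110.03386173683573 q -0.21755101979612326
backplate [ 0.56591618 -0.07946441  0.044     ] home [0.52431003 0.06444693 0.044     ] pivot [0.6298899  0.07970772 0.044     ]
jar [ 0.50427793 -0.41918831  0.07      ] [-487.76229091  141.96969524]
lens [ 0.60261767 -0.39154894  0.07      ] [-485.95275049   39.83564778]
```

Call:
apply_moves([
  [[30,46,0],[0,0,8]],
  [[65,98,0],[0,0,17]],
  [[100,150,0],[0,0,26]],
  [[135,202,0],[0,0,35]],
  [[170,255,0],[0,0,44]],
  [[205,307,0],[0,0,53]],
  [[240,360,0],[0,0,62]],
  [[270,405,0],[0,0,71]],
  [[304,456,0],[0,0,79.8]],
  [[304,456,0],[0,0,79.8]],
], hand=255)

```text
time: 1.4
eef_pos: [0.5802, -0.1262, 0.1987]
ee_rot: [179.9, -0.2, 105.3]
wrist_force: [-0.4, -0.9, -0.5]
width: 0.003
gripper_force: 0.0
```

Call:
apply_moves([
  [[0,0,0],[0,0,0]],
  [[0,0,-30],[0,0,0]],
  [[0,0,-60],[0,0,0]],
  [[0,0,-90],[0,0,0]],
  [[0,0,-115],[0,0,0]],
  [[0,0,-135],[0,0,0]],
  [[0,0,-150],[0,0,0]],
  [[0,0,-160],[0,0,0]],
  [[0,0,-165],[0,0,0]],
  [[0,0,-165],[0,0,0]],
])

```text
time: 2.65
eef_pos: [0.578, -0.1335, 0.0338]
ee_rot: [180.0, 0.0, 104.7]
wrist_force: [-0.6, -0.6, 0.3]
width: 0.004
gripper_force: 0.0
```

```bash
python3 - <<'E'
from fit import *
from rig import bot
cap('scene','scene1');cap('side','side1')
o=bot.get_obs();p=o['eef_pos'];c,s=np.cos(b[2]),np.sin(b[2]);R=np.array([[c,s],[-s,c]])
print(p,o['ee_rot'],R@(p[:2]-b[:2])*1000,proj('scene1',p),proj('side1',p))
a=cv2.imread('pics/scene1.png')[145:235,245:345];d=cv2.imread('pics/side1.png')[130:230,300:400]
f=lambda x:cv2.resize(x,(400,int(x.shape[0]*4)),interpolation=cv2.INTER_CUBIC)
m=np.zeros((400,800,3),np.uint8);m[:360,:400]=f(a);m[:,400:]=f(d);cv2.imwrite('pics/c3.png',m)
E
```

```text
[ 0.5784204  -0.13351692  0.03434517] [1.79931495e+02 2.99474376e-02 1.04723068e+02] [-230.21437639   -2.16329085] [276.02133828 221.50241434] [340.61357679 169.98699035]
```

View pics/c3.png

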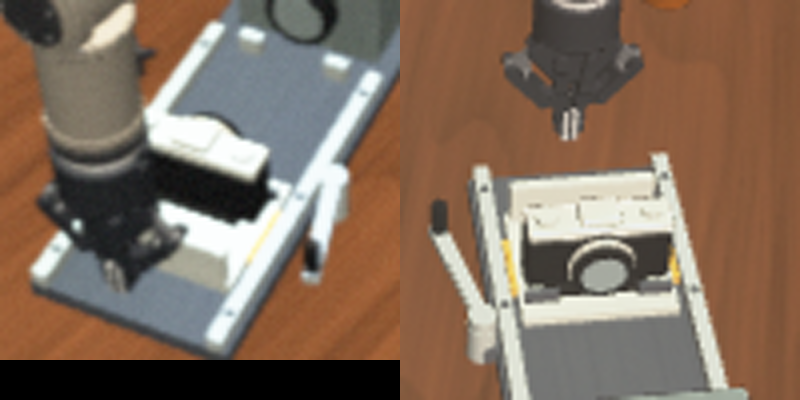

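```bash
python3 - <<'E'
from fit import *
def crop(n,x,y):
    im=cv2.imread(f'pics/{n}.png')[y:y+50,x:x+50]; return cv2.resize(im,(400,400),interpolation=cv2.INTER_CUBIC)
A=crop('scene1',250,190);Bm=crop('side1',315,140)
for M,n,x,y in((A,'scene1',250,190),(Bm,'side1',315,140)):
    for p,col in(((.5784,-.1335,.0343),(0,0,255)),((.5784,-.1335,.0543),(0,255,0)),((.5784,-.1335,.0743),(255,0,0))):
        q=(proj(n,p)-[x,y]+.5)*8; cv2.circle(M,tuple(int(t) for t in q),4,col,1)
cv2.imwrite('pics/c4.png',np.hstack([A,Bm]))
E
```

```text
(no output)
```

View pics/c4.png

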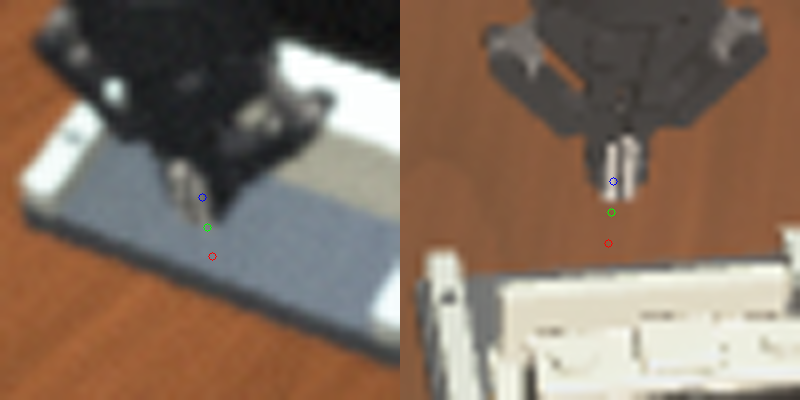

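```bash
cat >> h.py <<'E'
def tri(pairs):
    A=np.zeros((3,3));y=np.zeros(3)
    for f,(u,v) in pairs:
        d=np.load(f'pics/{f}.npz'); r=Rm(d['R'])@np.linalg.solve(d['K'],[u,v,1.]); r/=np.linalg.norm(r); P=np.eye(3)-np.outer(r,r); A+=P;y+=P@d['o']
    return np.linalg.solve(A,y)
E
python3 - <<'E'
from h import *
from rig import bot
print(tri([('scene1',(275.4,217.3)),('side1',(342,164.4))]))
cap('scene','scene2');cap('side','side2');print(bot.get_obs()['eef_pos'])
for n in('scene','side'):
    d=cv2.absdiff(cv2.imread(f'pics/{n}1.png'),cv2.imread(f'pics/{n}2.png'));print(n,d.max(),(d.max(2)>40).sum())
A=cv2.imread('pics/side2.png')[60:200,290:400];cv2.imwrite('pics/c5.png',cv2.resize(A,None,fx=4.2,fy=4.2,interpolation=cv2.INTER_CUBIC))
E
```

```text
[ 0.57731355 -0.13518859  0.06011245]
[ 0.57838232 -0.13358962  0.03437169]
scene 46 1
side 72 4
```

The tip triangulates to the right x and y, but looks about 25 mm higher than the reported TCP. I go 10 mm lower, which touches the plate and clears the bed in either case, and approach.

Call:
apply_moves([
  [[0,0,-5],[0,0,0]],
  [[0,0,-10],[0,0,0]],
  [[-1.3,4.8,-10],[0,0,0]],
  [[-2.5,9.7,-10],[0,0,0]],
  [[-3.8,14.5,-10],[0,0,0]],
  [[-5.1,19.3,-10],[0,0,0]],
  [[-6.3,24.2,-10],[0,0,0]],
  [[-7.6,29,-10],[0,0,0]],
  [[-8.4,31.9,-10],[0,0,0]],
  [[-8.9,33.9,-10],[0,0,0]],
])

```text
time: 4.1
eef_pos: [0.5689, -0.0995, 0.0238]
ee_rot: [180.0, 0.0, 104.7]
wrist_force: [0.3, 0.6, 0.1]
width: -0.006
gripper_force: 0.0
```

Call:
apply_moves([
  [[-0.5,1.9,0],[0,0,0]],
  [[-1,3.9,0],[0,0,0]],
  [[-1.5,5.8,0],[0,0,0]],
  [[-2,7.7,0],[0,0,0]],
  [[-2.5,9.7,0],[0,0,0]],
  [[-3,11.6,0],[0,0,0]],
  [[-3.5,13.5,0],[0,0,0]],
  [[-4,15.5,0],[0,0,0]],
  [[-4.6,17.4,0],[0,0,0]],
  [[-5.1,19.3,0],[0,0,0]],
])

```text
time: 5.35
eef_pos: [0.5638, -0.0808, 0.0238]
ee_rot: [180.0, 0.0, 104.7]
wrist_force: [1.2, -3.8, -0.4]
width: -0.003
gripper_force: 1.6
```

Call:
apply_moves([
  [[-1,3.9,0],[0,0,0]],
  [[-2,7.7,0],[0,0,0]],
  [[-3,11.6,0],[0,0,0]],
  [[-4,15.5,0],[0,0,0]],
  [[-5.1,19.3,0],[0,0,0]],
  [[-6.1,23.2,0],[0,0,0]],
  [[-7.1,27.1,0],[0,0,0]],
  [[-8.1,31,0],[0,0,0]],
  [[-9.1,34.8,0],[0,0,0]],
  [[-10.1,38.7,0],[0,0,0]],
])

```text
time: 6.6
eef_pos: [0.5537, -0.0414, 0.0237]
ee_rot: [180.0, 0.0, 104.7]
wrist_force: [0.5, -2.9, -1.1]
width: 0.001
gripper_force: 1.6
```

```bash
cat > st.py <<'E'
from fit import *
import sys
from rig import bot
k=sys.argv[1]
cap('scene','scene'+k);cap('side','side'+k)
o=bot.get_obs();p=o['eef_pos'];c,s=np.cos(b[2]),np.sin(b[2]);R=np.array([[c,s],[-s,c]])
print(o['time'],p,R@(p[:2]-b[:2])*1000,'F',R@o['wrist_force'][:2],o['wrist_force'][2])
a=cv2.imread(f'pics/scene{k}.png')[125:225,255:355];d=cv2.imread(f'pics/side{k}.png')[160:260,300:400]
cv2.imwrite(f'pics/d{k}.png',cv2.resize(np.hstack([a,d]),(800,400),interpolation=cv2.INTER_CUBIC))
E
python3 st.py 3
```

```text
6.7 [ 0.55346643 -0.04052919  0.02373712] [-133.93823127   -1.59482984] F [-1.70237468 -0.00219574] 0.5416304152123497
```

View pics/d3.png

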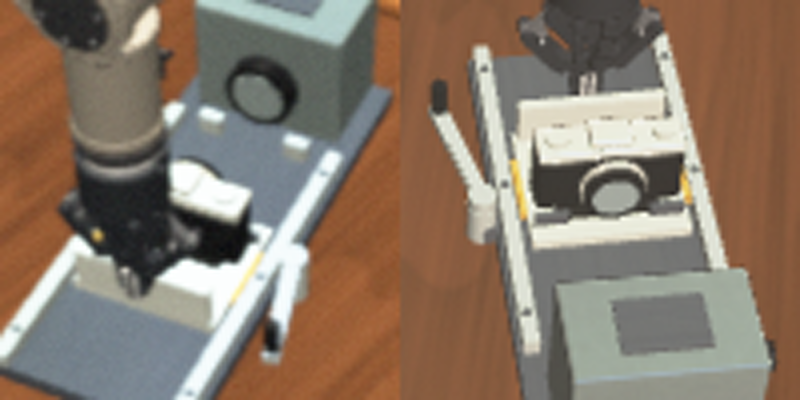

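The carriage slides straight, with the fingertips at the plate's middle (crop 590,85 against plate 520–665). I continue pushing.

Call:
apply_moves([
  [[-1,3.9,0],[0,0,0]],
  [[-2,7.7,0],[0,0,0]],
  [[-3,11.6,0],[0,0,0]],
  [[-4,15.5,0],[0,0,0]],
  [[-5.1,19.3,0],[0,0,0]],
  [[-6.1,23.2,0],[0,0,0]],
  [[-7.1,27.1,0],[0,0,0]],
  [[-8.1,31,0],[0,0,0]],
  [[-9.1,34.8,0],[0,0,0]],
  [[-10.1,38.7,0],[0,0,0]],
])

```text
time: 7.95
eef_pos: [0.5436, -0.0027, 0.0237]
ee_rot: [180.0, 0.0, 104.7]
wrist_force: [1.0, -3.2, 0.3]
width: 0.001
gripper_force: 1.7
```

Call:
apply_moves([
  [[-1,3.9,0],[0,0,0]],
  [[-2,7.7,0],[0,0,0]],
  [[-3,11.6,0],[0,0,0]],
  [[-4,15.5,0],[0,0,0]],
  [[-5.1,19.3,0],[0,0,0]],
  [[-6.1,23.2,0],[0,0,0]],
  [[-7.1,27.1,0],[0,0,0]],
  [[-8.1,31,0],[0,0,0]],
  [[-9.1,34.8,0],[0,0,0]],
  [[-10.1,38.7,0],[0,0,0]],
])

```text
time: 9.2
eef_pos: [0.5335, 0.036, 0.0237]
ee_rot: [180.0, 0.0, 104.7]
wrist_force: [0.7, -2.8, -0.3]
width: 0.001
gripper_force: 1.8
```

Call:
apply_moves([
  [[-0.3,1,0],[0,0,0]],
  [[-0.5,1.9,0],[0,0,0]],
  [[-0.8,2.9,0],[0,0,0]],
  [[-1,3.9,0],[0,0,0]],
  [[-1.3,4.8,0],[0,0,0]],
  [[-1.5,5.8,0],[0,0,0]],
  [[-1.8,6.8,0],[0,0,0]],
  [[-2,7.7,0],[0,0,0]],
  [[-2,7.7,0],[0,0,0]],
  [[-2,7.7,0],[0,0,0]],
])

```text
time: 10.45
eef_pos: [0.5315, 0.0437, 0.0238]
ee_rot: [180.0, -0.0, 104.7]
wrist_force: [0.5, -2.7, -0.7]
width: -0.002
gripper_force: 1.4
```

```bash
python3 st.py 4
```

```text
10.55 [0.53146855 0.04374146 0.02374135] [-46.8437868   -1.67630427] F [-2.20301417 -0.12651015] -0.3392478530061233
```

View pics/d4.png

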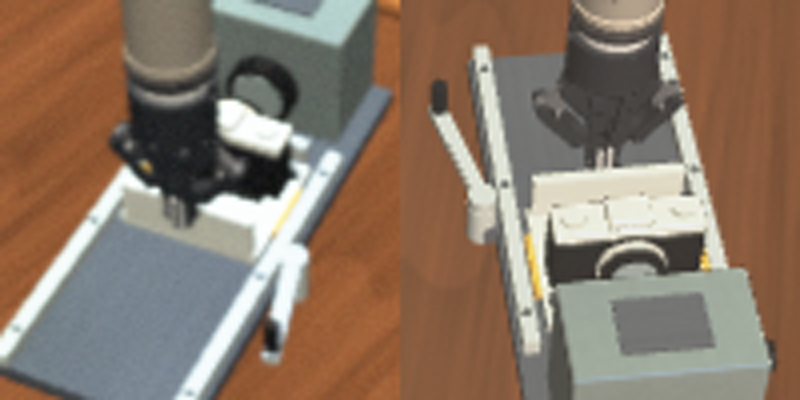

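The carriage is square and about 10 mm short of home. I creep until the force rises.

Call:
apply_moves([
  [[-0.2,0.8,0],[0,0,0]],
  [[-0.4,1.5,0],[0,0,0]],
  [[-0.6,2.3,0],[0,0,0]],
  [[-0.8,3.1,0],[0,0,0]],
  [[-1,3.9,0],[0,0,0]],
  [[-1.2,4.6,0],[0,0,0]],
  [[-1.4,5.4,0],[0,0,0]],
  [[-1.6,6.2,0],[0,0,0]],
  [[-1.8,7,0],[0,0,0]],
  [[-1.8,7,0],[0,0,0]],
])

```text
time: 11.8
eef_pos: [0.5297, 0.0507, 0.0237]
ee_rot: [180.0, -0.0, 104.7]
wrist_force: [1.4, -3.6, -0.3]
width: -0.001
gripper_force: 1.5
```

Call:
apply_moves([
  [[-0.1,0.3,0],[0,0,0]],
  [[-0.2,0.6,0],[0,0,0]],
  [[-0.2,0.9,0],[0,0,0]],
  [[-0.3,1.2,0],[0,0,0]],
  [[-0.4,1.5,0],[0,0,0]],
  [[-0.5,1.7,0],[0,0,0]],
  [[-0.5,1.9,0],[0,0,0]],
  [[-0.5,1.9,0],[0,0,0]],
  [[-0.5,1.9,0],[0,0,0]],
  [[-0.5,1.9,0],[0,0,0]],
])

```text
time: 13.05
eef_pos: [0.5292, 0.0524, 0.0237]
ee_rot: [180.0, -0.0, 104.7]
wrist_force: [1.4, -3.4, -0.2]
width: 0.001
gripper_force: 1.7
```

Call:
apply_moves([
  [[-0.1,0.3,0],[0,0,0]],
  [[-0.2,0.6,0],[0,0,0]],
  [[-0.2,0.9,0],[0,0,0]],
  [[-0.3,1.2,0],[0,0,0]],
  [[-0.4,1.5,0],[0,0,0]],
  [[-0.5,1.7,0],[0,0,0]],
  [[-0.5,1.9,0],[0,0,0]],
  [[-0.5,1.9,0],[0,0,0]],
  [[-0.5,1.9,0],[0,0,0]],
  [[-0.5,1.9,0],[0,0,0]],
])

```text
time: 14.3
eef_pos: [0.5287, 0.0543, 0.0237]
ee_rot: [180.0, -0.0, 104.7]
wrist_force: [2.1, -2.4, -0.3]
width: -0.002
gripper_force: 1.7
```

Call:
apply_moves([
  [[-0.1,0.3,0],[0,0,0]],
  [[-0.2,0.6,0],[0,0,0]],
  [[-0.2,0.9,0],[0,0,0]],
  [[-0.3,1,0],[0,0,0]],
  [[-0.3,1,0],[0,0,0]],
  [[-0.3,1,0],[0,0,0]],
  [[-0.3,1,0],[0,0,0]],
  [[-0.3,1,0],[0,0,0]],
  [[-0.3,1,0],[0,0,0]],
  [[-0.3,1,0],[0,0,0]],
])

```text
time: 15.55
eef_pos: [0.5285, 0.0552, 0.0238]
ee_rot: [180.0, 0.0, 104.7]
wrist_force: [1.9, -3.4, 0.1]
width: 0.001
gripper_force: 2.1
```

Call:
apply_moves([
  [[-0.1,0.3,0],[0,0,0]],
  [[-0.2,0.6,0],[0,0,0]],
  [[-0.2,0.9,0],[0,0,0]],
  [[-0.3,1.2,0],[0,0,0]],
  [[-0.4,1.5,0],[0,0,0]],
  [[-0.4,1.5,0],[0,0,0]],
  [[-0.4,1.5,0],[0,0,0]],
  [[-0.4,1.5,0],[0,0,0]],
  [[-0.4,1.5,0],[0,0,0]],
  [[-0.4,1.5,0],[0,0,0]],
])

```text
time: 16.8
eef_pos: [0.5283, 0.0552, 0.0238]
ee_rot: [-180.0, 0.1, 104.7]
wrist_force: [2.4, -6.1, -0.1]
width: 0.001
gripper_force: 3.4
```

Call:
apply_moves([
  [[-0.1,0.3,0],[0,0,0]],
  [[-0.2,0.6,0],[0,0,0]],
  [[-0.2,0.9,0],[0,0,0]],
  [[-0.3,1.2,0],[0,0,0]],
  [[-0.4,1.5,0],[0,0,0]],
  [[-0.4,1.5,0],[0,0,0]],
  [[-0.4,1.5,0],[0,0,0]],
  [[-0.4,1.5,0],[0,0,0]],
  [[-0.4,1.5,0],[0,0,0]],
  [[-0.4,1.5,0],[0,0,0]],
])

```text
time: 18.05
eef_pos: [0.5283, 0.0552, 0.0238]
ee_rot: [-180.0, 0.2, 104.6]
wrist_force: [3.0, -9.0, 0.1]
width: -0.003
gripper_force: 4.7
```

The position has frozen and the force is rising, which fits home (expected TCP −36, now −35). I press a little more and check the picture.

Call:
apply_moves([
  [[-0.2,0.9,0],[0,0,0]],
  [[-0.4,1.5,0],[0,0,0]],
  [[-0.6,2.4,0],[0,0,0]],
  [[-0.8,3,0],[0,0,0]],
  [[-0.8,3,0],[0,0,0]],
  [[-0.8,3,0],[0,0,0]],
  [[-0.8,3,0],[0,0,0]],
  [[-0.8,3,0],[0,0,0]],
  [[-0.8,3,0],[0,0,0]],
  [[-0.8,3,0],[0,0,0]],
])

```text
time: 19.3
eef_pos: [0.5282, 0.0552, 0.0239]
ee_rot: [-180.0, 0.4, 104.5]
wrist_force: [3.6, -14.3, 0.2]
width: 0.001
gripper_force: 7.2
```

```bash
sed -i 's/a=cv2.imread.*/a=cv2.imread(f"pics\/scene{k}.png")[120:200,275:355];d=cv2.imread(f"pics\/side{k}.png")[170:250,310:390]/' st.py; python3 st.py 5
```

```text
19.4 [0.52819039 0.05513774 0.02391332] [-34.98874995  -1.39393312] F [-14.61152325   0.0572829 ] 0.30092083112007306
```

View pics/d5.png

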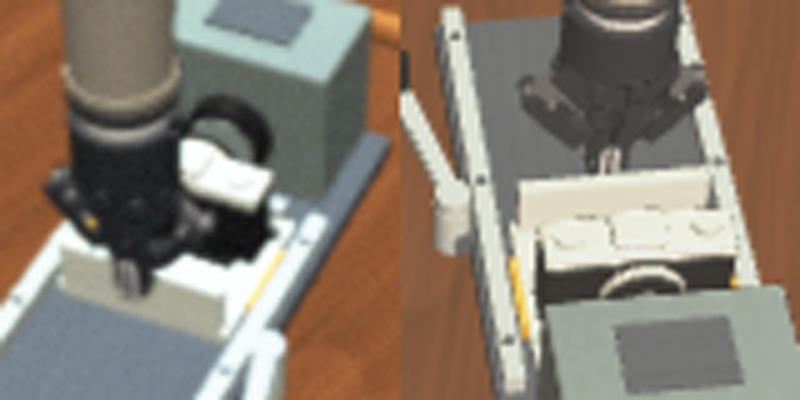

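Home looks right: the deck is against the block and square. I back off and raise the tool, checking numerically meanwhile.

Call:
apply_moves([
  [[2.5,-9.7,0],[0,0,0]],
  [[7.6,-29,0],[0,0,0]],
  [[12.7,-48.4,0],[0,0,0]],
  [[12.7,-48.4,20],[0,0,0]],
  [[12.7,-48.4,45],[0,0,0]],
  [[12.7,-48.4,75],[0,0,0]],
  [[12.7,-48.4,100],[0,0,0]],
  [[12.7,-48.4,115],[0,0,0]],
  [[12.7,-48.4,120],[0,0,0]],
  [[12.7,-48.4,120],[0,0,0]],
])

```text
time: 20.65
eef_pos: [0.5391, 0.0133, 0.1432]
ee_rot: [-180.0, -0.0, 104.7]
wrist_force: [-0.3, -0.1, -0.0]
width: -0.001
gripper_force: 0.0
```

```bash
python3 st.py 6; python3 - <<'E'
from fit import *
from rig import bot
for y,z in((-65,28),(-65,70),(65,70)):print('home corner crop px scene', (proj('scene5',T(b,(-25,y,z)))-[275,120])*5,'side',(proj('side5',T(b,(-25,y,z)))-[310,170])*5+[400,0])
p=bot.get_obs()['eef_pos'];print(p)
pv=np.array([-37,-106])
def W(q,off): 
    l=pv+106*np.array([-np.cos(q),np.sin(q)])-off*np.array([np.sin(q),np.cos(q)]); return T(b,(*l,0))[:2]*1000
print('start -.25 off45',W(-.25,45))
prev=W(-.25,45)
for q in np.arange(-.35,1.71,.1): print(round(q,2),(W(q,21)-prev).round(1))
E
```

```text
20.75 [0.5387482  0.01295329 0.14270181] [-78.47167405  -0.91401675] F [ 0.29754076 -0.52585547] -0.25720901701615556
home corner crop px scene [218.59596941 332.52605098] side [509.323596   223.05034432]
home corner crop px scene [217.75088353 292.8388549 ] side [511.82011542 182.71612832]
home corner crop px scene [ 54.70717207 239.90730443] side [701.24937891 166.7622676 ]
[0.5387482  0.01295329 0.14270181]
start -.25 off45 [720.64685963   8.82630552]
-0.35 [-13.1  -4.3]
-0.25 [-21.  -11.6]
-0.15 [-29.6 -18.2]
-0.05 [-38.8 -23.9]
0.05 [-48.5 -28.6]
0.15 [-58.6 -32.3]
0.25 [-69.1 -35. ]
0.35 [-79.8 -36.6]
0.45 [-90.6 -37.2]
0.55 [-101.3  -36.7]
0.65 [-112.   -35.1]
0.75 [-122.5  -32.4]
0.85 [-132.7  -28.7]
0.95 [-142.4  -24. ]
1.05 [-151.6  -18.4]
1.15 [-160.2  -11.9]
1.25 [-168.1   -4.5]
1.35 [-175.3    3.6]
1.45 [-181.6   12.3]
1.55 [-187.    21.7]
1.65 [-191.4   31.5]
```

```bash
python3 - <<'E'
from h import *
for p in((297,165),(297,172),(283,245),(284,232)): print('side',p,ray('side0',*p,.03))
for p in((366,207),(370,185)): print('scene',p,ray('scene0',*p,.03))
E
```

```text
side (297, 165) [ 0.74282817 -0.14024377  0.03      ]
side (297, 172) [ 0.73708087 -0.1036548   0.03      ]
side (283, 245) [0.72999566 0.23396607 0.03      ]
side (284, 232) [0.73602319 0.18066922 0.03      ]
scene (366, 207) [0.77539339 0.10755244 0.03      ]
scene (370, 185) [0.72854441 0.20038335 0.03      ]
```

Call:
apply_moves([
  [[30,0,0],[0,0,0]],
  [[65,-1,0],[0,0,0]],
  [[100,-2,0],[0,0,0]],
  [[130,-3,0],[0,0,0]],
  [[155,-4,0],[0,0,0]],
  [[172,-4,0],[0,0,0]],
  [[180,-4,0],[0,0,0]],
  [[180,-4,0],[0,0,0]],
  [[180,-4,0],[0,0,0]],
  [[180,-4,0],[0,0,0]],
])

```text
time: 22.0
eef_pos: [0.7191, 0.0089, 0.144]
ee_rot: [-180.0, 0.0, 104.7]
wrist_force: [0.0, -0.1, -0.5]
width: -0.001
gripper_force: 0.0
```

Call:
apply_moves([
  [[0,0,-20],[0,0,0]],
  [[0,0,-45],[0,0,0]],
  [[0,0,-70],[0,0,0]],
  [[0,0,-90],[0,0,0]],
  [[0,0,-100],[0,0,0]],
  [[0,0,-103],[0,0,0]],
  [[-5,-3,-103],[0,0,0]],
  [[-10,-6,-103],[0,0,0]],
  [[-15,-9,-103],[0,0,0]],
  [[-21,-11.6,-103],[0,0,0]],
])

```text
time: 23.25
eef_pos: [0.6984, -0.0032, 0.0412]
ee_rot: [180.0, 0.0, 104.7]
wrist_force: [0.4, -0.6, 0.1]
width: 0.003
gripper_force: 0.0
```

```bash
python3 st.py 7; python3 - <<'E'
import cv2,numpy as np
a=cv2.imread('pics/scene7.png')[135:215,285:365];d=cv2.imread('pics/side7.png')[150:230,290:370]
cv2.imwrite('pics/e7.png',cv2.resize(np.hstack([a,d]),(800,400),interpolation=cv2.INTER_CUBIC))
E
```

```text
23.35 [ 0.69782599 -0.00354782  0.04091487] [-134.75689686 -150.6137368 ] F [-0.40779508  1.01845273] 0.19507562520173274
```

View pics/e7.png

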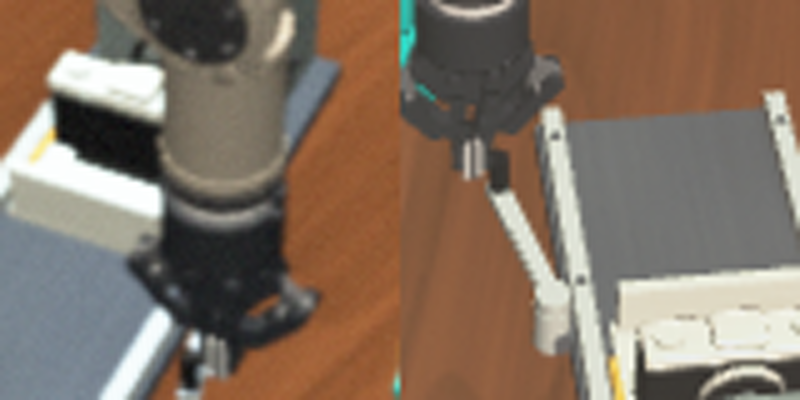

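The side view shows the shut fingers (crop 475,160) just outside the peg (498,170) and overlapping it in height. I sweep along the arc.

Call:
apply_moves([
  [[-8.6,-6.6,0],[0,0,0]],
  [[-17.8,-12.3,0],[0,0,0]],
  [[-27.5,-17,0],[0,0,0]],
  [[-37.6,-20.7,0],[0,0,0]],
  [[-48.1,-23.4,0],[0,0,0]],
  [[-58.8,-25,0],[0,0,0]],
  [[-69.6,-25.6,0],[0,0,0]],
  [[-80.3,-25.1,0],[0,0,0]],
  [[-91,-23.5,0],[0,0,0]],
  [[-101.5,-20.8,0],[0,0,0]],
])

```text
time: 24.6
eef_pos: [0.5962, -0.0239, 0.0407]
ee_rot: [-180.0, 0.0, 104.7]
wrist_force: [0.2, 0.2, 0.2]
width: -0.005
gripper_force: 0.5
```

```bash
cat > pg.py <<'E'
from fit import *
from rig import bot
import sys
k=sys.argv[1]; cap('side','side'+k); o=bot.get_obs();p=o['eef_pos'];c,s=np.cos(b[2]),np.sin(b[2]);R=np.array([[c,s],[-s,c]])
print(o['time'],p,R@(p[:2]-b[:2])*1000,o['wrist_force'])
g=cv2.cvtColor(cv2.imread(f'pics/side{k}.png'),cv2.COLOR_BGR2HSV)
# arm brightness sampled along its line (z=50) for candidate angles
for q in np.arange(float(sys.argv[2]),float(sys.argv[3]),.05):
    v=[g[tuple(int(round(t)) for t in proj('side'+k,T(b,(-37-r*np.cos(q),-106+r*np.sin(q),50)))[::-1])] for r in (25,40,55,70,85)]
    pk=g[tuple(int(round(t)) for t in proj('side'+k,T(b,(-37-106*np.cos(q),-106+106*np.sin(q),72)))[::-1])]
    print(round(q,2),[int(t[2]) for t in v],'pegV',pk[2])
E
python3 pg.py 8 .5 1.15
```

```text
24.65 [ 0.59446899 -0.02320846  0.04050912] [-127.57651364  -45.64872749] [-1.24671312 -0.39308231  0.26008506]
0.5 [191, 224, 226, 118, 117] pegV 116
0.55 [224, 224, 204, 115, 115] pegV 159
0.6 [224, 225, 171, 116, 115] pegV 105
0.65 [224, 225, 220, 219, 192] pegV 120
0.7 [226, 226, 225, 224, 224] pegV 61
0.75 [226, 225, 225, 224, 223] pegV 56
0.8 [225, 226, 219, 225, 210] pegV 58
0.85 [226, 226, 219, 188, 174] pegV 114
0.9 [226, 193, 189, 144, 117] pegV 118
0.95 [226, 193, 156, 121, 117] pegV 117
1.0 [226, 156, 121, 118, 116] pegV 116
1.05 [171, 123, 115, 117, 117] pegV 117
1.1 [171, 123, 116, 117, 116] pegV 116
```

Call:
apply_moves([
  [[-10.2,3.7,0],[0,0,0]],
  [[-19.9,8.4,0],[0,0,0]],
  [[-29.1,14,0],[0,0,0]],
  [[-37.7,20.5,0],[0,0,0]],
  [[-45.6,27.9,0],[0,0,0]],
  [[-52.8,36,0],[0,0,0]],
  [[-59.1,44.7,0],[0,0,0]],
  [[-61.9,49.3,0],[0,0,0]],
  [[-64.5,54.1,0],[0,0,0]],
  [[-64.5,54.1,0],[0,0,0]],
])

```text
time: 25.9
eef_pos: [0.5322, 0.0312, 0.0407]
ee_rot: [-180.0, -0.0, 104.8]
wrist_force: [-0.1, -0.3, 0.2]
width: -0.001
gripper_force: 0.0
```

```bash
python3 pg.py 9 1.3 1.7
```

```text
25.95 [0.53222018 0.03085533 0.04065027] [-59.49958263   0.86299552] [0.31060411 0.58820296 0.04776007]
1.3 [224, 116, 116, 115, 119] pegV 76
1.35 [224, 221, 170, 117, 116] pegV 175
1.4 [224, 221, 170, 117, 171] pegV 118
1.45 [226, 225, 231, 220, 169] pegV 65
1.5 [226, 225, 236, 235, 228] pegV 57
1.55 [226, 226, 236, 236, 235] pegV 58
1.6 [226, 226, 230, 225, 232] pegV 58
1.65 [218, 226, 230, 225, 225] pegV 58
```

Call:
apply_moves([
  [[-0.3,1,0],[0,0,0]],
  [[-0.5,1.9,0],[0,0,0]],
  [[-0.8,2.9,0],[0,0,0]],
  [[-1,3.9,0],[0,0,0]],
  [[-1.3,4.8,0],[0,0,0]],
  [[-1.5,5.8,0],[0,0,0]],
  [[-1.5,5.8,0],[0,0,0]],
  [[-1.5,5.8,0],[0,0,0]],
  [[-1.5,5.8,0],[0,0,0]],
  [[-1.5,5.8,0],[0,0,0]],
])

```text
time: 27.2
eef_pos: [0.5312, 0.0366, 0.0408]
ee_rot: [180.0, -0.0, 104.7]
wrist_force: [-0.5, -1.0, 0.6]
width: 0.003
gripper_force: 0.1
```

Call:
apply_moves([
  [[-0.3,1,0],[0,0,0]],
  [[-0.5,1.9,0],[0,0,0]],
  [[-0.8,2.9,0],[0,0,0]],
  [[-0.8,2.9,0],[0,0,0]],
  [[-0.8,2.9,0],[0,0,0]],
  [[-0.8,2.9,0],[0,0,0]],
  [[-0.8,2.9,0],[0,0,0]],
  [[-0.8,2.9,0],[0,0,0]],
  [[-0.8,2.9,0],[0,0,0]],
  [[-0.8,2.9,0],[0,0,0]],
])

```text
time: 28.45
eef_pos: [0.5308, 0.0379, 0.0409]
ee_rot: [180.0, 0.1, 104.7]
wrist_force: [2.3, -5.4, -0.6]
width: -0.002
gripper_force: 2.6
```

The end stop is reached: force 5 N, position frozen at the expected place. I retreat straight back and up.

Call:
apply_moves([
  [[2.5,-9.7,0],[0,0,0]],
  [[7.6,-29,0],[0,0,0]],
  [[12.7,-48.4,0],[0,0,0]],
  [[12.7,-48.4,20],[0,0,0]],
  [[12.7,-48.4,50],[0,0,0]],
  [[12.7,-60,85],[0,0,0]],
  [[12.7,-90,115],[0,0,0]],
  [[12.7,-130,140],[0,0,0]],
  [[12.7,-170,150],[0,0,0]],
  [[12.7,-170,150],[0,0,0]],
])

```text
time: 29.7
eef_pos: [0.543, -0.1345, 0.1914]
ee_rot: [179.9, 0.1, 104.3]
wrist_force: [0.2, 0.2, -1.3]
width: 0.001
gripper_force: 0.0
```

```bash
cat > fin.py <<'E'
from fit import *
from rig import bot
for n in('scene','side'):
    cap(n,n+'F'); im=cv2.imread(f'pics/{n}F.png').astype(int)
    def samp(x,y,z): q=proj(n+'F',T(b,(x,y,z))); return cv2.remap(im.astype(np.float32),np.float32([[q[0]]]),np.float32([[q[1]]]),1)[0,0].mean()
    # profile along bench x at peg height near peg / bed line behind plate
    print(n,'peg z70:',[(x,int(samp(x,0,70))) for x in range(-75,-5,4)])
    for y in(-50,-30,30): print(n,'z44 y',y,[(x,int(samp(x,y,50))) for x in range(-75,-5,4)])
print(bot.get_obs()['time'])
E
python3 fin.py
```

```text
scene peg z70: [(-75, 133), (-71, 137), (-67, 150), (-63, 164), (-59, 171), (-55, 163), (-51, 138), (-47, 104), (-43, 57), (-39, 34), (-35, 30), (-31, 48), (-27, 103), (-23, 184), (-19, 240), (-15, 251), (-11, 253), (-7, 252)]
scene z44 y -50 [(-75, 133), (-71, 132), (-67, 131), (-63, 130), (-59, 131), (-55, 135), (-51, 150), (-47, 189), (-43, 227), (-39, 248), (-35, 247), (-31, 228), (-27, 190), (-23, 166), (-19, 164), (-15, 170), (-11, 204), (-7, 241)]
scene z44 y -30 [(-75, 134), (-71, 130), (-67, 131), (-63, 131), (-59, 134), (-55, 136), (-51, 147), (-47, 179), (-43, 226), (-39, 246), (-35, 246), (-31, 228), (-27, 191), (-23, 166), (-19, 163), (-15, 174), (-11, 204), (-7, 243)]
scene z44 y 30 [(-75, 132), (-71, 129), (-67, 131), (-63, 131), (-59, 131), (-55, 136), (-51, 149), (-47, 161), (-43, 165), (-39, 163), (-35, 161), (-31, 161), (-27, 160), (-23, 163), (-19, 163), (-15, 171), (-11, 203), (-7, 238)]
side peg z70: [(-75, 116), (-71, 116), (-67, 117), (-63, 117), (-59, 117), (-55, 108), (-51, 84), (-47, 64), (-43, 57), (-39, 56), (-35, 55), (-31, 57), (-27, 147), (-23, 229), (-19, 229), (-15, 218), (-11, 215), (-7, 215)]
side z44 y -50 [(-75, 118), (-71, 117), (-67, 118), (-63, 118), (-59, 118), (-55, 118), (-51, 118), (-47, 140), (-43, 220), (-39, 231), (-35, 227), (-31, 219), (-27, 216), (-23, 215), (-19, 215), (-15, 215), (-11, 216), (-7, 214)]
side z44 y -30 [(-75, 117), (-71, 117), (-67, 117), (-63, 117), (-59, 117), (-55, 118), (-51, 118), (-47, 145), (-43, 200), (-39, 231), (-35, 227), (-31, 216), (-27, 216), (-23, 214), (-19, 215), (-15, 215), (-11, 216), (-7, 228)]
side z44 y 30 [(-75, 119), (-71, 119), (-67, 119), (-63, 119), (-59, 118), (-55, 118), (-51, 118), (-47, 143), (-43, 212), (-39, 231), (-35, 227), (-31, 219), (-27, 215), (-23, 215), (-19, 214), (-15, 204), (-11, 193), (-7, 231)]
29.8
```

The latch arm lies square across the bed (centre x≈−37 at both y samples, peg ≈−36), and the plate edge is at x≈−25. Both are the home values, so I hand in.

```bash
python3 -c "
from rig import bot
print(bot.close_job())"
```

```text
the job is handed in; nothing more can be done
None
```

I pushed the carriage home against the stop blocks, swung the latch arm across to its end stop, and handed the job in at about 30 s with the robot clear; the hand-in gave no verdict back.

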